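# Take the blue tray out of the middle of the stack and clip it into the filling dock

### The arm

A 6-joint arm with a two-finger parallel gripper is mounted at the origin on a cart in front of the work surface, level with it; the furniture and walls round the work are solid. World frame = base frame: x ahead of the robot, y to its left, z up, the work surface at z = 0. Lengths are in m, angles in rad, forces in N, time in s.
With the tool pointing down it reaches from about 0.325 to 0.85 m from the base axis. Payload 15.5 kg.
Tool frame: the origin (TCP) lies at the very end of the fingers, on their centre line; the grasp point (between the pads) lies 19 mm behind it (manip.pinch_z is the z of the grasp point in the tool frame, in m); z points along the fingers, y is the line along which they close (so a half turn about z gives the same grasp; the last joint's range is limited). The gripper opens to 91 mm and grips with 3 to 60 N. Pads are 32 mm wide; open, the fingers measure 118 mm over their backs; the gripper's body (76 mm by 178 mm) begins 60 mm behind the grasp point.
Start: joints at [1.202, 0.494, 1.345, -0, 1.302, -0.096], TCP at [0.169, 0.602, 0.214] pointing down, gripper open.
Joint ranges: [-2.91, 2.91], [-0.82, 2.16], [0.22, 2.67], [-1.22, 4.37], [0.12, 2.79], [-3.08, 3.08]. Speed limits (rad/s): [1.89, 1.89, 2.57, 3.01, 3.01, 3.01].

### API

Orientations are given as a 3x3 rotation matrix whose columns are the frame's x, y, z axes.
In Python, from station import manip, vision, job gives the robot as it stands.
- The arm moves only by the tool drive_tool, never from a script. Its argument "series" is text: rows parted by semicolons, each of 7 numbers parted by spaces: the opening, from 0 (shut) to 1 (fully open), then the shift along the world's x, y, z in m, then the turn, a rotation vector about the world's x, y, z in rad. A call has 1 to 5 rows; each row is the pose to reach, as a shift and turn from the pose commanded when the call began; what a row does not reach only later rows make up. A row lasts 1/8 s, in which the tool goes at most 62.5 mm and 10.7 degrees, less where a joint would pass 70% of its speed; a pose out of reach is approached as far as the arm can. A call with a gripper value outside its range is refused whole. The fingers move at their own pace and stop on an object; "squeeze" is the grip in N (left out, the last holds). Time passes only in rows, so rows that repeat a pose let the fingers close. It gives the time, the measured TCP pose, the force, the opening and the grip force at its end, in the units of the state.
- manip.observe(): the state, without advancing time (a new reading comes with each control period).
- vision.snapshot(name): name is "scene" or "top" or "wrist"; returns the picture (384x512x3 uint8, blue, green, red); there is no depth.
- vision.camera_info(name): a dict with "mtx" (3x3 intrinsics, pixels), "extrinsics" (4x4, takes a point from world to camera coordinates); the wrist camera has in their place "T_tool_cam" (4x4, takes a point from camera to tool coordinates, whose origin is the TCP and whose axes are the flange's). Camera axes: x right, y down, z forward; pixel columns grow to the right and rows downward; lengths in m; the calibration is good to about 2 mm. A picture is of the moment at which its call begins: read the wrist's pose just before it. camera_info takes no time and is no camera call.
- job.sign_off(): hands the job in; it is judged then, once.
The state is a dict: "clock": time; "q": joint angles; "joint_vel": joint speeds; "joint_torque": joint torques, N m; "tool_pos": TCP position; "tcp_rot": TCP orientation; "wrist_force": force on the tool from outside, world axes, zero at the start; "torque": the same for the moment, N m; "opening": finger opening in m; "grip_force": force on a finger pad.
Only numpy, scipy, OpenCV 4.12 (cv2) and the standard library are available. Lean on these libraries where they do the work, as an engineer would, in place of code of your own. Each camera call takes 0.05 s, during which the arm holds its last target. There are 200 camera calls.

### The job

The blue tray in the middle of the stack is needed for filling: lift the orange tray off the top and set it down on the cork mat, then put the blue tray in the filling dock and press it fully down until both spring clips snap over its ends, with its two wooden pieces still inside. Then put the orange tray back squarely on top of the grey tray, which stays where it stands, and let go; do not tip the trays or disturb the tape dispenser, the pencil or the pen.

Things in the scene. Friction and masses are not known exactly. Their poses are not given: they have to be found in the camera images.
- orange_tray_center (a point): Centre of the orange tray (23 mm above its underside), top of the stack, empty. Open tray 130 mm long (x), 60 wide (y), 46 high, 0.14 kg, flat long sides: grip across y. Its lowest 5 mm is a round-edged foot that sits 1.8 mm loose each way in the mouth of the tray below, so stacked trays are 41 mm apart. In the stack grip its upper half, else the tray below is pinched too
- blue_tray_center (a point): Centre (23 mm above the underside) of the blue tray, middle of the stack; size and shape as the orange one. A loose wooden piece lies in each half, beside a divider across the middle. All trays have a rounded bar on each end wall, 10 mm above the underside, reaching 71 mm from the middle. Either end may face either way
- grey_tray_center (a point): Centre (23 mm above the underside) of the grey tray, bottom of the stack, standing loose on the table; size and shape as the orange one, x along its length
- piece_a_center (a point): Blue wooden game piece, 22 x 22 x 13 mm, 10 g, lying loose in the blue tray; this point is its centre
- piece_b_center (a point): A second blue wooden game piece like the first, in the other half of the blue tray; this point is its centre
- dock_seat (a point): Filling dock, fixed: 190 x 76 mm plate and a 130 x 60 mm grey pedestal with a shallow pocket for a tray's foot, x along its length. Point: middle of the pedestal's top, 26 mm over the table; a seated tray's centre is 18 mm above it. A springy steel clip at each end (top 52 mm over the table): a tray pressed straight down spreads them over its last 15 mm (about 5 to 10 N) until they snap over its end bars
- clip_far (a joint): Spring clip at the dock's +x end, rad: 0 closed, grows as it is spread outward (about 0.15 as a tray's bar passes); springs back to about 0 when the tray is fully down
- clip_near (a joint): Spring clip at the dock's -x end, same values
- mat_top (a point): The cork mat, 170 x 95 mm, 3 mm thick, fixed flat on the table, x along its length: a place to set a tray down. This point is the middle of its upper face; a tray on it has its centre 23 mm above this point
- tape_disp: Weighted desk tape dispenser, bystander, 52 x 177 x 98 mm; origin under its middle, long side along its y
- pencil: Green pencil, bystander, 7 x 112 mm, lying on the table; origin under its middle, length along its y
- pen: White pen, bystander, 11 x 145 mm, lying on the table; origin under its middle, length along its y

How it is judged:
On the way, in this order (a step that is already met when the one before it is completed fails the run):
1. the orange tray stands on the cork mat, let go (horizontal distance between orange_tray_center and mat_top below 0.06 m and z of orange_tray_center in the frame of mat_top below 0.027 m and angle between orange_tray_center's own z axis and vertical below 0.06 rad and contact force between the fingers and orange_tray below 0.1 N), for 0.2 s.
2. the blue tray is fully down in the dock, both clips closed over its ends (z of blue_tray_center in the frame of dock_seat between 0.0155 and 0.02 m and horizontal distance between blue_tray_center and dock_seat below 0.005 m and angle between the x axis of blue_tray_center and the x axis of dock_seat, either way round below 0.08 rad and angle between blue_tray_center's own z axis and vertical below 0.05 rad and value of joint each of clip_far, clip_near below 0.05 rad), for 0.2 s.
3. the orange tray sits on the grey tray (horizontal distance between orange_tray_center and grey_tray_center below 0.005 m and z of orange_tray_center in the frame of grey_tray_center between 0.039 and 0.043 m and angle between the x axis of orange_tray_center and the x axis of grey_tray_center, either way round below 0.08 rad and angle between orange_tray_center's own z axis and vertical below 0.05 rad), for 0.2 s.
At the end, for the whole second after the job is handed in: Blue tray seated in the dock (5 mm sideways, 15.5-20 mm over the seat, 0.08 rad yaw, 0.05 rad tilt), clips under 0.05 rad, both pieces inside; orange on grey (5 mm, 41 +/- 2 mm in height, 0.08 rad yaw, 0.05 rad tilt); grey tray level, within 30 mm of its start; trays at rest (all of step 2 and all of step 3 and linear speed of each of blue_tray, orange_tray, grey_tray below 0.02 m/s and x of piece_a_center in the frame of blue_tray between -0.064 and 0.064 m and y of piece_a_center in the frame of blue_tray between -0.03 and 0.03 m and z of piece_a_center in the frame of blue_tray between 0.005 and 0.04 m and x of piece_b_center in the frame of blue_tray between -0.064 and 0.064 m and y of piece_b_center in the frame of blue_tray between -0.03 and 0.03 m and z of piece_b_center in the frame of blue_tray between 0.005 and 0.04 m and distance of grey_tray_center from where it was at the start of the episode below 0.03 m and angle between grey_tray_center's own z axis and vertical below 0.05 rad); the robot touches nothing.
It fails at once if a tray is tipped by more than 0.5 rad (29 degrees) (angle between any of orange_tray_center, blue_tray_center, grey_tray_center's own z axis and vertical above 0.5 rad).
It fails at once if the tape dispenser, the pencil or the pen is moved by more than 30 mm (distance of any of tape_disp, pencil, pen from where it was at the start of the episode above 0.03 m).
It also fails if it takes over 72 s, if anything falls off the work surface, if the arm or the gripper's body presses on something with over 40 N, if the wrist force passes 120 N, or if a joint passes its speed limit or range.

## Working session

There is one attempt and no reset: what is moved stays moved. The work goes in short steps, Python scripts to look and compute and a tool call to move; the robot and the scene stay as the last step left them, time stands still between calls to the robot, and variables do not carry over. Pictures are saved under pics/ and viewed, at most 10 in all, crops included, and the job is handed in when it is done.

Besides the shell and the picture viewer there is one more tool, called after ">>>" by a JSON object that holds its "api" and its "payload", one argument or row to a line. drive_tool: Moves the arm, as the interface text tells. Its arguments: {"type":"object","properties":{"series":{"type":"string"},"squeeze":{"type":"number"}},"required":["series"]}

```bash
mkdir -p pics; ls; python3 - <<'E'
from station import manip, vision, job
import cv2, numpy as np
np.set_printoptions(precision=4,suppress=True)
s=manip.observe(); print(s['clock'],s['tool_pos'],s['tcp_rot'],s['opening'],manip.pinch_z)
for n in ['scene','top','wrist']:
    im=vision.snapshot(n); cv2.imwrite(f'pics/{n}0.png',im)
    print(n,vision.camera_info(n))
E
```

```text
pics
0.0 [0.1689 0.6014 0.2134] [[-0.9628  0.2704 -0.0004]
 [ 0.2704  0.9628 -0.0011]
 [ 0.0001 -0.0012 -1.    ]] 0.09142076122554611 -0.0188
scene {'mtx': array([[361.321 ,   0.    , 250.7444],
       [  0.    , 361.321 , 194.0619],
       [  0.    ,   0.    ,   1.    ]]), 'extrinsics': array([[ 0.8536, -0.5205,  0.0226, -0.4462],
       [-0.193 , -0.3561, -0.9143,  0.1627],
       [ 0.4839,  0.7761, -0.4044,  0.817 ],
       [ 0.    ,  0.    ,  0.    ,  1.    ]])}
top {'mtx': array([[439.9303,   0.    , 261.0375],
       [  0.    , 439.9303, 197.43  ],
       [  0.    ,   0.    ,   1.    ]]), 'extrinsics': array([[ 0.0172, -0.9998,  0.0112, -0.0252],
       [-0.98  , -0.019 , -0.198 ,  0.5176],
       [ 0.1982, -0.0075, -0.9801,  1.0758],
       [ 0.    ,  0.    ,  0.    ,  1.    ]])}
wrist {'mtx': array([[309.8708,   0.    , 255.2312],
       [  0.    , 309.8708, 193.0605],
       [  0.    ,   0.    ,   1.    ]]), 'T_tool_cam': array([[ 0.0007, -0.97  , -0.243 ,  0.068 ],
       [ 1.    ,  0.0004,  0.0011,  0.0004],
       [-0.001 , -0.243 ,  0.97  , -0.17  ],
       [ 0.    ,  0.    ,  0.    ,  1.    ]])}
```

View pics/top0.png

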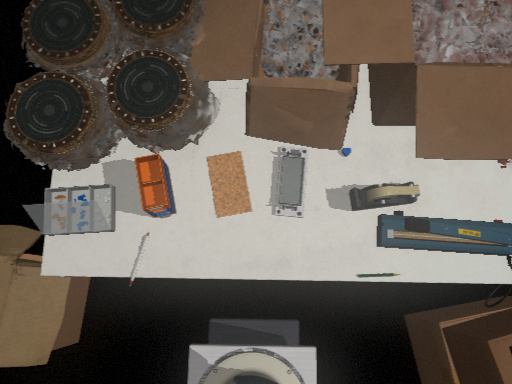

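View pics/scene0.png

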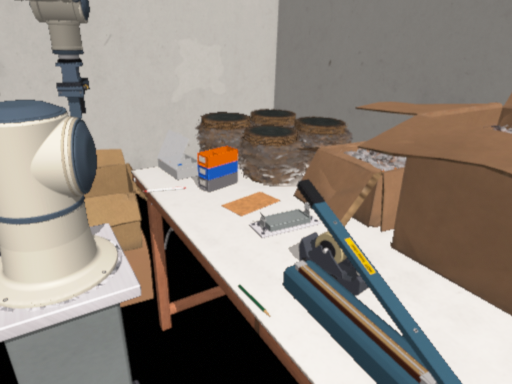

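The top view shows the orange tray (corners about (137,158), (158,154), (168,208), (148,214)), the mat (207,156)–(251,213), and the dock (272,149)–(306,216). The pen is at (139,258), the pencil at (378,275) and the dispenser at (385,195). Next I'll turn these pixels into positions.

```bash
cat > h.py <<'E'
from station import manip, vision, job
import cv2, numpy as np
np.set_printoptions(precision=4,suppress=True)
def cam(n,s=None):
    c=vision.camera_info(n); K=c['mtx']
    if n!='wrist':
        T=np.linalg.inv(c['extrinsics'])
    else:
        W=np.eye(4); W[:3,:3]=s['tcp_rot']; W[:3,3]=s['tool_pos']; T=W@c['T_tool_cam']
    return K,T
def back(uv,z,n,s=None):
    K,T=cam(n,s); uv=np.atleast_2d(np.array(uv,float))
    d=np.c_[uv,np.ones(len(uv))]@np.linalg.inv(K).T@T[:3,:3].T
    o=T[:3,3]; return o+d*((z-o[2])/d[:,2])[:,None]
def proj(P,n,s=None):
    K,T=cam(n,s); p=(np.atleast_2d(P)-T[:3,3])@T[:3,:3]; q=p@K.T; return q[:,:2]/q[:,2:]
def rect(mask,z,n,s=None):
    c,_=cv2.findContours(mask.astype(np.uint8),cv2.RETR_EXTERNAL,cv2.CHAIN_APPROX_NONE)
    c=max(c,key=cv2.contourArea)[:,0]
    P=back(c,z,n,s)[:,:2]
    r=cv2.minAreaRect((P*1000).astype(np.float32)); B=cv2.boxPoints(r)
    e=[B[1]-B[0],B[2]-B[1]]; l=max(e,key=np.linalg.norm)
    a=np.arctan2(l[1],l[0]); a=(a+np.pi/2)%np.pi-np.pi/2
    return np.array(r[0])/1000,np.array(r[1]),a
E
python3 - <<'E'
from h import *
im=cv2.imread('pics/top0.png'); hsv=cv2.cvtColor(im,cv2.COLOR_BGR2HSV); h,s,v=[hsv[...,i].astype(int) for i in range(3)]
box=lambda a,b,c,d:(np.arange(512)[None]>=a)&(np.arange(512)[None]<b)&(np.arange(384)[:,None]>=c)&(np.arange(384)[:,None]<d)
print('mat',rect((s>80)&(h<25)&box(200,255,145,222),.003,'top'))
print('orange',rect((s>180)&(h<15)&box(130,175,145,222),.128,'top'))
print('ped', back([[280,151],[303,150],[281,199],[303,200]],.03,'top'))
print('plate', back([[278,148],[307,148],[272,215],[303,217]],.0,'top'))
print('pen',back([[147,234],[131,285]],.01,'top'),'tape',back([[352,205],[420,190]],.02,'top'))
E
```

```text
mat (array([0.5651, 0.0719]), array([168.8707,  93.2744]), np.float32(0.20278502))
orange (array([0.5413, 0.2488]), array([123.4026,  61.8787]), np.float32(0.22448707))
ped [[ 0.65   -0.0644  0.03  ]
 [ 0.654  -0.1259  0.03  ]
 [ 0.5193 -0.0681  0.03  ]
 [ 0.5177 -0.1257  0.03  ]]
plate [[ 0.6679 -0.0603  0.    ]
 [ 0.6696 -0.1401  0.    ]
 [ 0.4813 -0.0461  0.    ]
 [ 0.4775 -0.1288  0.    ]]
pen [[0.4234 0.2798 0.01  ]
 [0.2923 0.3115 0.01  ]] tape [[ 0.5088 -0.2559  0.02  ]
 [ 0.5528 -0.438   0.02  ]]
```

>>> {"api": "drive_tool", "payload": {
  "series": "1 0.186 -0.176 0.037 0 0 0.25;1 0.372 -0.353 0.037 0 0 0.5;1 0.372 -0.353 0.037 0 0 0.5;1 0.372 -0.353 0.037 0 0 0.5;1 0.372 -0.353 0.037 0 0 0.5"
}}

```text
clock: 0.78
tool_pos: [0.3889, 0.393, 0.2377]
tcp_rot: [[-0.974, -0.224, -0.0], [-0.224, 0.974, -0.0], [0.0, -0.0, -1.0]]
wrist_force: [0.8, 0.9, -0.9]
opening: 0.0913
grip_force: 0.0
```

>>> {"api": "drive_tool", "payload": {
  "series": "1 0.14 -0.134 0.01 0 0 0;1 0.14 -0.134 0.01 0 0 0;1 0.14 -0.134 0.01 0 0 0;1 0.14 -0.134 0.01 0 0 0;1 0.14 -0.134 0.01 0 0 0"
}}

```text
clock: 1.4
tool_pos: [0.5276, 0.2604, 0.2473]
tcp_rot: [[-0.975, -0.223, -0.001], [-0.223, 0.975, 0.0], [0.001, 0.0, -1.0]]
wrist_force: [-0.1, -0.5, -0.1]
opening: 0.0912
grip_force: 0.0
```

```bash
python3 - <<'E'
from h import *
s=manip.observe(); im=vision.snapshot('wrist'); cv2.imwrite('pics/w1.png',im)
print(s['clock'],s['tool_pos'],s['tcp_rot'][0],np.abs(s['joint_vel']).max())
hsv=cv2.cvtColor(im,cv2.COLOR_BGR2HSV)
m=(hsv[...,1]>170)&(hsv[...,0]<18)
print(rect(m,.128,'wrist',s))
E
```

```text
1.4 [0.5276 0.2604 0.2473] [-0.9748 -0.2232 -0.0008] 0.03458592229604265
(array([0.5302, 0.251 ]), array([114.0555,  57.8636]), np.float32(0.22574735))
```

View pics/w1.png

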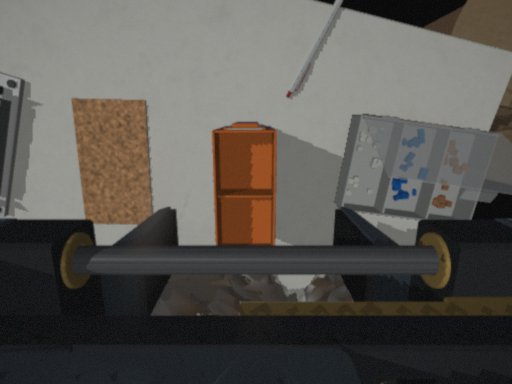

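The wrist view shows the orange tray's near rim corners at (214,130) and (276,129), with the divider at row 193. The gripper hides the far end. The pen, the bin and the mat are clear of the stack.

```bash
python3 - <<'E'
from h import *
s=manip.observe(); im=cv2.imread('pics/w1.png')
hsv=cv2.cvtColor(im,cv2.COLOR_BGR2HSV)
m=(hsv[...,1]>140)&(hsv[...,0]<18); m[:,:200]=0;m[:,290:]=0
pl=[];pr=[]
for r in range(140,232,4):
    x=np.where(m[r])[0]; pl.append((x.min()-.5,r)); pr.append((x.max()+.5,r))
L=back(pl,.128,'wrist',s)[:,:2];R=back(pr,.128,'wrist',s)[:,:2]
for Q in (L,R):
    vx,vy,x0,y0=cv2.fitLine(Q.astype(np.float32),cv2.DIST_HUBER,0,1e-4,1e-4).ravel(); print('yaw',np.arctan(vy/vx),x0,y0)
top=[np.where(m[:,c])[0].min() for c in range(216,276,4)]; print(top)
a=(L.mean(0)+R.mean(0))/2; yaw=.2255; u=np.array([np.cos(yaw),np.sin(yaw)]); print('width',(L.mean(0)-R.mean(0))@[-u[1],u[0]])
near=back([[220,128.5],[270,127.5]],.128,'wrist',s)[:,:2]; print(near)
t=np.mean((near-a)@u); print('centre from near',a+u*(t+.065))
print('divider', back([[245,190],[245,193],[245,196]],.128,'wrist',s))
E
```

```text
yaw 0.22325075 0.5300182 0.22157896
yaw 0.22706048 0.51682377 0.27874422
[np.int64(130), np.int64(129), np.int64(128), np.int64(130), np.int64(125), np.int64(123), np.int64(123), np.int64(123), np.int64(123), np.int64(123), np.int64(123), np.int64(131), np.int64(127), np.int64(129), np.int64(129)]
width -0.058676167003474625
[[0.4794 0.2176]
 [0.4683 0.2619]]
centre from near [0.5374 0.2534]
divider [[0.5308 0.2524 0.128 ]
 [0.5337 0.2531 0.128 ]
 [0.5366 0.2537 0.128 ]]
```

>>> {"api": "drive_tool", "payload": {
  "series": "1 0.0095 -0.008 -0.05 0 0 0;1 0.0095 -0.008 -0.1 0 0 0;1 0.0095 -0.008 -0.135 0 0 0;1 0.0095 -0.008 -0.147 0 0 0;1 0.0095 -0.008 -0.147 0 0 0"
}}

```text
clock: 2.08
tool_pos: [0.5367, 0.2534, 0.1008]
tcp_rot: [[-0.974, -0.225, -0.0], [-0.225, 0.974, -0.0], [0.001, 0.0, -1.0]]
wrist_force: [0.2, -0.6, 1.3]
opening: 0.0913
grip_force: 0.0
```

>>> {"api": "drive_tool", "payload": {
  "series": "0 0 0 0 0 0 0;0 0 0 0 0 0 0;0 0 0 0 0 0 0;0 0 0 0 0 0 0;0 0 0 0 0 0 0",
  "squeeze": 12
}}

```text
clock: 2.7
tool_pos: [0.5375, 0.2526, 0.1011]
tcp_rot: [[-0.975, -0.224, 0.001], [-0.224, 0.975, 0.0], [-0.001, -0.0, -1.0]]
wrist_force: [-0.1, -1.8, 6.8]
opening: 0.0598
grip_force: 12.0
```

>>> {"api": "drive_tool", "payload": {
  "series": "0 0 0 0.01 0 0 0;0 0 0 0.03 0 0 0;0 0 0 0.06 0 0 0;0 0 0 0.09 0 0 0;0 0 0 0.09 0 0 0"
}}

```text
clock: 3.32
tool_pos: [0.5384, 0.253, 0.1932]
tcp_rot: [[-0.975, -0.224, 0.004], [-0.224, 0.975, 0.001], [-0.004, 0.0, -1.0]]
wrist_force: [0.0, -0.2, -2.0]
opening: 0.0599
grip_force: 12.0
```

```bash
python3 - <<'E'
from h import *
s=manip.observe(); im=vision.snapshot('scene'); 
print(s['tool_pos'],s['opening'],s['grip_force'],s['wrist_force'])
w=vision.snapshot('wrist')
a=cv2.resize(im[80:250,120:320],None,fx=2.2,fy=2.2); b=cv2.resize(w,None,fx=.6,fy=.6)[:a.shape[0]]
o=np.zeros((max(a.shape[0],b.shape[0]),a.shape[1]+b.shape[1],3),np.uint8); o[:a.shape[0],:a.shape[1]]=a;o[:b.shape[0],a.shape[1]:]=b
cv2.imwrite('pics/c2.png',o); cv2.imwrite('pics/w2.png',w)
E
```

```text
[0.5384 0.253  0.1932] 0.059948414991465034 11.989890933036804 [ 0.023  -0.2337 -1.9708]
```

View pics/c2.png

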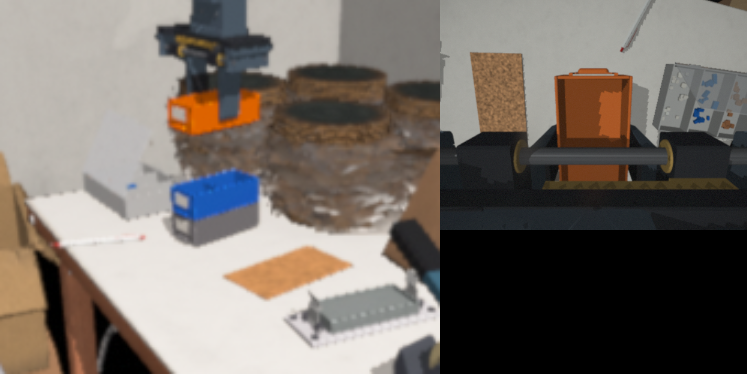

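The orange tray is held level, and the blue and grey trays are still standing. Now to the mat.

>>> {"api": "drive_tool", "payload": {
  "series": "0 0.007 -0.05 0 0 0 -0.02;0 0.016 -0.11 0 0 0 -0.02;0 0.024 -0.165 0 0 0 -0.02;0 0.027 -0.181 -0.04 0 0 -0.02;0 0.027 -0.181 -0.09 0 0 -0.02"
}}

```text
clock: 4.05
tool_pos: [0.5646, 0.0699, 0.0994]
tcp_rot: [[-0.979, -0.203, 0.001], [-0.203, 0.979, -0.0], [-0.001, -0.0, -1.0]]
wrist_force: [0.8, 1.1, -2.7]
opening: 0.0596
grip_force: 12.0
```

>>> {"api": "drive_tool", "payload": {
  "series": "0 0 0 -0.045 0 0 0;0 0 0 -0.06 0 0 0;0 0 0 -0.07 0 0 0;0 0 0 -0.075 0 0 0;0 0 0 -0.077 0 0 0"
}}

```text
clock: 4.68
tool_pos: [0.5648, 0.0717, 0.0243]
tcp_rot: [[-0.979, -0.205, 0.001], [-0.205, 0.979, 0.0], [-0.001, -0.0, -1.0]]
wrist_force: [-0.3, -0.2, -1.3]
opening: 0.0599
grip_force: 12.0
```

>>> {"api": "drive_tool", "payload": {
  "series": "0 0 0 -0.002 0 0 0;0 0 0 -0.002 0 0 0;0.55 0 0 -0.002 0 0 0;1 0 0 -0.002 0 0 0;1 0 0 -0.002 0 0 0"
}}

```text
clock: 5.3
tool_pos: [0.5641, 0.0716, 0.0216]
tcp_rot: [[-0.979, -0.205, -0.0], [-0.205, 0.979, -0.0], [0.0, 0.0, -1.0]]
wrist_force: [-0.7, 0.2, 0.3]
opening: 0.077
grip_force: 0.0
```

>>> {"api": "drive_tool", "payload": {
  "series": "1 0 0 0.06 0 0 0;1 0 0 0.12 0 0 0;1 0 0 0.18 0 0 0;1 0 0 0.22 0 0 0;1 0 -0.055 0.22 0 0 0"
}}

```text
clock: 5.92
tool_pos: [0.5659, 0.0182, 0.245]
tcp_rot: [[-0.978, -0.209, 0.006], [-0.209, 0.978, 0.0], [-0.006, -0.001, -1.0]]
wrist_force: [1.1, -0.5, -1.0]
opening: 0.0913
grip_force: 0.0
```

>>> {"api": "drive_tool", "payload": {
  "series": "1 0.02 -0.055 0.01 0 0 -0.1;1 0.04 -0.1145 0.015 0 0 -0.23;1 0.04 -0.1145 0.015 0 0 -0.23;1 0.04 -0.1145 0.015 0 0 -0.23"
}}

```text
clock: 6.42
tool_pos: [0.6038, -0.0978, 0.2562]
tcp_rot: [[-1.0, 0.024, -0.001], [0.024, 1.0, 0.0], [0.001, 0.0, -1.0]]
wrist_force: [-0.4, 0.1, -0.4]
opening: 0.0913
grip_force: 0.0
```

```bash
python3 - <<'E'
from h import *
s=manip.observe(); w=vision.snapshot('wrist'); cv2.imwrite('pics/w3.png',w); np.savez('s3.npz',**{k:s[k] for k in('tool_pos','tcp_rot')})
print(s['tool_pos'],s['tcp_rot'])
cv2.imwrite('pics/w3c.png',cv2.resize(w[0:250,100:420],None,fx=2.4,fy=2.4,interpolation=cv2.INTER_CUBIC))
E
```

```text
[ 0.6038 -0.0978  0.2562] [[-0.9997  0.0239 -0.0009]
 [ 0.0238  0.9997  0.0005]
 [ 0.0009  0.0005 -1.    ]]
```

View pics/w3c.png

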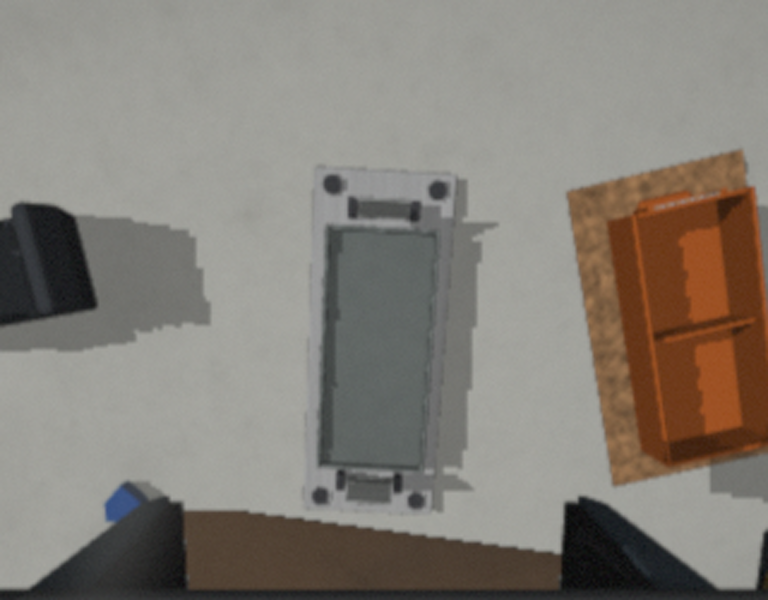

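The wrist crop shows the dock unobstructed. The pedestal corners are near crop pixels (328,227), (438,232), (424,468) and (319,465), and the plate corners are at (316,166), (456,175), (432,512) and (305,508). The orange tray is standing on the mat.

```bash
python3 - <<'E'
from h import *
s=dict(np.load('s3.npz')); f=lambda P:np.array(P)/2.4+[100,0]-.3
def rep(n,P,z):
    Q=back(f(P),z,'wrist',s)[:,:2]; a,b,c,d=Q   # near-right, near-left(+y), far-left, far-right in world
    ax=((d+c)-(a+b))/2; print(n,'ctr',Q.mean(0),'len',np.linalg.norm(ax),'wid',np.linalg.norm(a-b),np.linalg.norm(c-d),'yaw',np.arctan2(ax[1],ax[0]))
rep('ped',[(328,227),(438,232),(424,468),(319,465)],.026)
rep('plate',[(316,166),(456,175),(432,512),(305,508)],.004)
rep('clips',[(349,208),(420,211),(402,482),(337,480)],.052)
rep('clips',[(349,208),(420,211),(402,482),(337,480)],.045)
im=vision.snapshot('wrist'); g=im[...,::1]
cv2.imwrite('pics/ped.png',cv2.resize(im[85:218,215:300],None,fx=4.5,fy=4.5,interpolation=cv2.INTER_CUBIC))
E
```

```text
ped ctr [ 0.5747 -0.0942] len 0.12587962262533883 wid 0.0566356518110001 0.0583285001661515 yaw -0.07082863370805242
plate ctr [ 0.5751 -0.0942] len 0.18960046534552857 wid 0.074745230848342 0.07553662560210388 yaw -0.07407630901422478
clips ctr [ 0.5715 -0.0945] len 0.13470728525775483 wid 0.03396565979603025 0.03392988684967367 yaw -0.07767993386379778
clips ctr [ 0.5722 -0.0945] len 0.13722643812221375 wid 0.03460084956327028 0.03456440762918886 yaw -0.0776799338637978
```

View pics/ped.png

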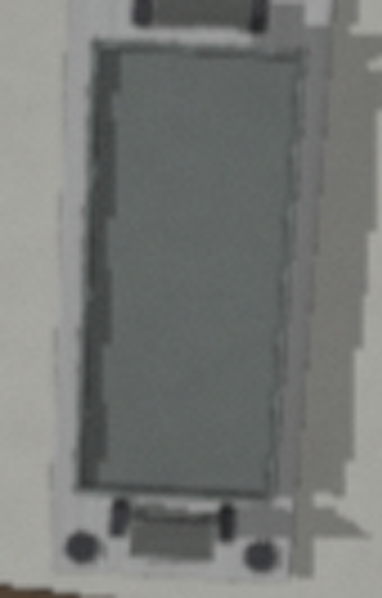

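>>> {"api": "drive_tool", "payload": {
  "series": "1 -0.01 0.06 0 0 0 0.1;1 -0.02 0.12 0 0 0 0.2;1 -0.03 0.18 0 0 0 0.25;1 -0.04 0.24 -0.02 0 0 0.25;1 -0.045 0.3 -0.04 0 0 0.25"
}}

```text
clock: 7.15
tool_pos: [0.558, 0.2027, 0.2174]
tcp_rot: [[-0.974, -0.226, 0.001], [-0.226, 0.974, 0.0], [-0.001, 0.0, -1.0]]
wrist_force: [1.3, 0.1, 0.1]
opening: 0.091
grip_force: 0.0
```

>>> {"api": "drive_tool", "payload": {
  "series": "1 0 0.054 0 0 0 0;1 0 0.054 0 0 0 0;1 0 0.054 0 0 0 0"
}}

```text
clock: 7.52
tool_pos: [0.5587, 0.2543, 0.2174]
tcp_rot: [[-0.974, -0.226, -0.0], [-0.226, 0.974, -0.0], [0.0, -0.0, -1.0]]
wrist_force: [-0.8, -0.4, 0.0]
opening: 0.0912
grip_force: 0.0
```

```bash
python3 - <<'E'
from h import *
s=manip.observe(); im=vision.snapshot('wrist'); cv2.imwrite('pics/w4.png',im); np.savez('s4.npz',**{k:s[k] for k in('tool_pos','tcp_rot')})
print(s['clock'],s['tool_pos'],s['tcp_rot'],np.abs(s['joint_vel']).max())
cv2.imwrite('pics/w4c.png',cv2.resize(im[0:250,120:400],None,fx=2.4,fy=2.4,interpolation=cv2.INTER_CUBIC))
E
```

```text
7.525 [0.5587 0.2543 0.2174] [[-0.9741 -0.2263 -0.0002]
 [-0.2263  0.9741 -0.0003]
 [ 0.0003 -0.0003 -1.    ]] 0.029856700604748047
```

View pics/w4c.png

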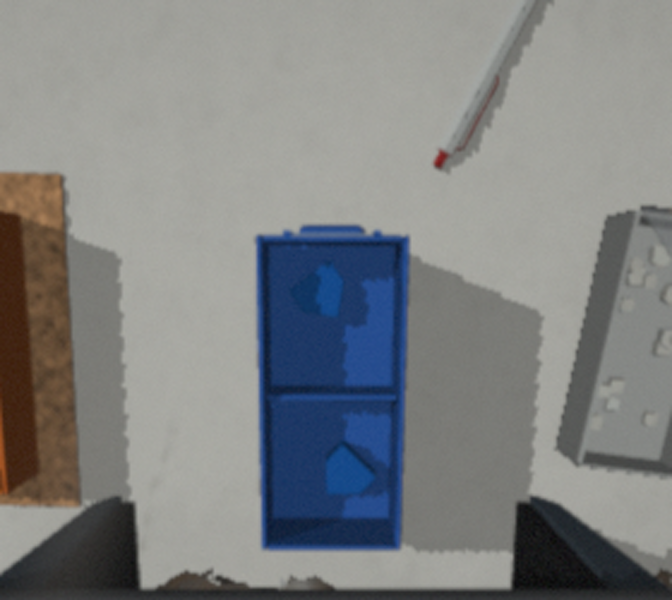

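The blue tray's rim corners are at crop pixels (257,237), (408,237), (400,548) and (263,548). Both pieces are inside it.

```bash
python3 - <<'E'
from h import *
s=dict(np.load('s4.npz')); f=lambda P:np.array(P)/2.4+[120,0]-.3
Q=back(f([(257,237),(408,237),(400,548),(263,548)]),.087,'wrist',s)[:,:2]; a,b,c,d=Q
ax=((d+c)-(a+b))/2; print(Q.mean(0),np.linalg.norm(ax),np.linalg.norm(a-b),np.linalg.norm(c-d),'yaw',np.arctan2(ax[1],ax[0]))
print(Q.mean(0)-s['tool_pos'][:2])
E
```

```text
[0.5393 0.2531] 0.12765020129276888 0.05841786009915628 0.058718853604412105 yaw 0.22790522245187322
[-0.0194 -0.0011]
```

>>> {"api": "drive_tool", "payload": {
  "series": "1 -0.0195 -0.001 -0.05 0 0 0;1 -0.0195 -0.001 -0.1 0 0 0;1 -0.0195 -0.001 -0.14 0 0 0;1 -0.0195 -0.001 -0.157 0 0 0;1 -0.0195 -0.001 -0.157 0 0 0"
}}

```text
clock: 8.2
tool_pos: [0.5399, 0.2521, 0.0602]
tcp_rot: [[-0.975, -0.224, -0.001], [-0.224, 0.975, -0.0], [0.001, -0.0, -1.0]]
wrist_force: [0.2, -0.3, 0.8]
opening: 0.0911
grip_force: 0.0
```

>>> {"api": "drive_tool", "payload": {
  "series": "0 0 0 0 0 0 0;0 0 0 0 0 0 0;0 0 0 0 0 0 0;0 0 0 0 0 0 0;0 0 0 0 0 0 0",
  "squeeze": 30
}}

```text
clock: 8.82
tool_pos: [0.5402, 0.2529, 0.061]
tcp_rot: [[-0.975, -0.224, 0.001], [-0.224, 0.975, 0.0], [-0.001, 0.0, -1.0]]
wrist_force: [-0.9, -0.4, 7.5]
opening: 0.0598
grip_force: 30.0
```

>>> {"api": "drive_tool", "payload": {
  "series": "0 0 0 0.01 0 0 0;0 0 0 0.03 0 0 0;0 0 0 0.06 0 0 0;0 0 0 0.09 0 0 0;0 0 0 0.1 0 0 0"
}}

```text
clock: 9.45
tool_pos: [0.5406, 0.253, 0.1623]
tcp_rot: [[-0.974, -0.224, 0.002], [-0.224, 0.975, 0.001], [-0.003, 0.0, -1.0]]
wrist_force: [0.2, -0.2, -1.4]
opening: 0.06
grip_force: 30.0
```

```bash
python3 - <<'E'
from h import *
s=manip.observe(); t=vision.snapshot('top'); w=vision.snapshot('wrist'); sc=vision.snapshot('scene')
print(s['tool_pos'],s['opening'],s['wrist_force'])
a=cv2.resize(sc[80:250,120:320],(400,340)); b=cv2.resize(w,(400,300)); c=np.zeros((340,800,3),np.uint8); c[:,:400]=a; c[:300,400:]=b
cv2.imwrite('pics/c5.png',c); cv2.imwrite('pics/w5.png',w); np.savez('s5.npz',**{k:s[k] for k in('tool_pos','tcp_rot')})
E
```

```text
[0.5406 0.253  0.1623] 0.06000323039949701 [ 0.1794 -0.2478 -1.4295]
```

View pics/c5.png

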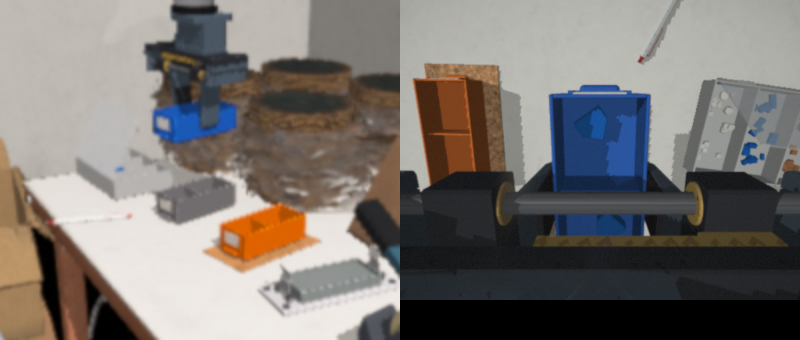

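>>> {"api": "drive_tool", "payload": {
  "series": "0 0.005 -0.05 0 0 0 -0.05;0 0.012 -0.11 0 0 0 -0.13;0 0.019 -0.17 0 0 0 -0.2;0 0.026 -0.23 0 0 0 -0.27;0 0.032 -0.29 0 0 0 -0.3"
}}

```text
clock: 10.22
tool_pos: [0.5712, -0.0391, 0.159]
tcp_rot: [[-0.997, 0.075, -0.002], [0.075, 0.997, 0.0], [0.002, 0.0, -1.0]]
wrist_force: [2.5, 0.5, -1.8]
opening: 0.0596
grip_force: 30.0
```

>>> {"api": "drive_tool", "payload": {
  "series": "0 0.003 -0.045 0 0 0 0;0 0.003 -0.057 -0.02 0 0 0;0 0.003 -0.057 -0.05 0 0 0;0 0.003 -0.057 -0.06 0 0 0;0 0.003 -0.057 -0.06 0 0 0"
}}

```text
clock: 10.85
tool_pos: [0.5743, -0.0938, 0.0995]
tcp_rot: [[-0.997, 0.073, -0.002], [0.073, 0.997, 0.001], [0.002, 0.0, -1.0]]
wrist_force: [-0.5, -0.4, -1.8]
opening: 0.0596
grip_force: 30.0
```

```bash
python3 - <<'E'
from h import *
s=manip.observe(); w=vision.snapshot('wrist'); np.savez('s6.npz',**{k:s[k] for k in('tool_pos','tcp_rot')})
print(s['tool_pos'],s['tcp_rot'],s['wrist_force']); y=-.074
R=np.array([[np.cos(y),-np.sin(y)],[np.sin(y),np.cos(y)]]); 
print('err to target', (np.array([.575,-.0942])+R@[.001,0])-s['tool_pos'][:2])
# overlay expected clip + plate corners
for p,z in [((-.095,.038),.004),((-.095,-.038),.004)]:
    u=proj(np.r_[R@p+[.575,-.0942],z],'wrist',s)[0]; cv2.circle(w,tuple(int(round(i)) for i in u),2,(0,0,255),1)
for p in [(-.065,.03),(-.065,-.03)]:
    q=s['tool_pos'][:2]+R@(np.array(p)-[.001,0]); u=proj(np.r_[q,s['tool_pos'][2]+.027],'wrist',s)[0]; cv2.circle(w,tuple(int(round(i)) for i in u),2,(0,255,255),1)
cv2.imwrite('pics/w6.png',cv2.resize(w[60:260,120:390],None,fx=2.9,fy=2.9))
E
```

```text
[ 0.5743 -0.0938  0.0995] [[-0.9973  0.0734 -0.0021]
 [ 0.0734  0.9973  0.0006]
 [ 0.0021  0.0004 -1.    ]] [-0.4626 -0.4138 -1.7858]
err to target [ 0.0017 -0.0004]
```

View pics/w6.png

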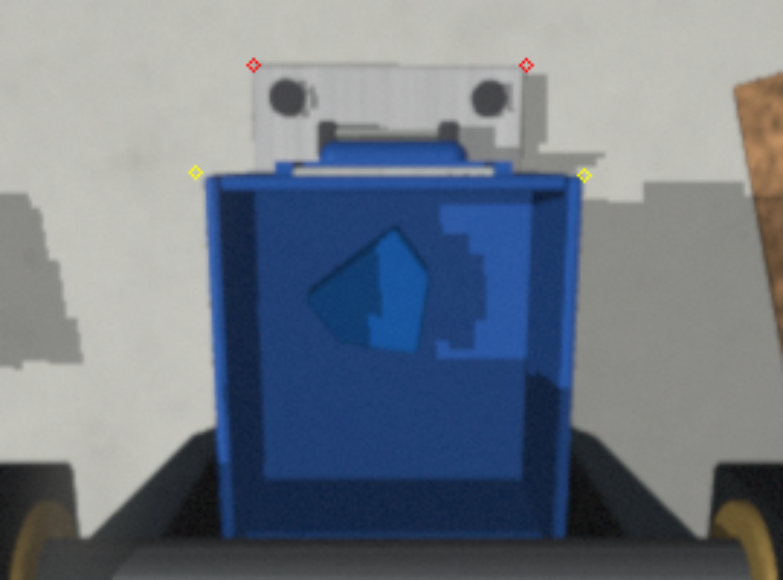

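The predicted marks agree with the tray and the dock plate to within about 0.5 mm. Lowering.

>>> {"api": "drive_tool", "payload": {
  "series": "0 0.0017 -0.0006 0 0 0 0;0 0.0017 -0.0006 -0.02 0 0 0;0 0.0017 -0.0006 -0.035 0 0 0;0 0.0017 -0.0006 -0.038 0 0 0;0 0.0017 -0.0006 -0.038 0 0 0"
}}

```text
clock: 11.52
tool_pos: [0.5768, -0.0948, 0.0626]
tcp_rot: [[-0.997, 0.074, 0.0], [0.074, 0.997, -0.0], [-0.0, -0.0, -1.0]]
wrist_force: [-0.6, -0.6, -1.5]
opening: 0.0601
grip_force: 30.0
```

>>> {"api": "drive_tool", "payload": {
  "series": "0 0 0 -0.004 0 0 0;0 0 0 -0.007 0 0 0;0 0 0 -0.01 0 0 0;0 0 0 -0.01 0 0 0"
}}

```text
clock: 12.02
tool_pos: [0.5766, -0.0949, 0.0523]
tcp_rot: [[-0.997, 0.074, -0.0], [0.074, 0.997, -0.0], [0.0, -0.0, -1.0]]
wrist_force: [0.1, -0.8, -0.6]
opening: 0.0595
grip_force: 30.0
```

>>> {"api": "drive_tool", "payload": {
  "series": "0 -0.0005 0.0003 -0.003 0 0 0;0 -0.0005 0.0003 -0.006 0 0 0;0 -0.0005 0.0003 -0.008 0 0 0;0 -0.0005 0.0003 -0.01 0 0 0;0 -0.0005 0.0003 -0.01 0 0 0"
}}

```text
clock: 12.65
tool_pos: [0.576, -0.0945, 0.0421]
tcp_rot: [[-0.997, 0.074, -0.0], [0.074, 0.997, 0.0], [0.0, 0.0, -1.0]]
wrist_force: [-0.1, -0.9, -0.8]
opening: 0.0596
grip_force: 30.0
```

>>> {"api": "drive_tool", "payload": {
  "series": "0 0 0 -0.002 0 0 0;0 0 0 -0.003 0 0 0;0 0 0 -0.003 0 0 0"
}}

```text
clock: 13.02
tool_pos: [0.5763, -0.0946, 0.0408]
tcp_rot: [[-0.997, 0.074, 0.001], [0.074, 0.997, -0.0], [-0.001, -0.0, -1.0]]
wrist_force: [-7.7, 0.5, 26.7]
opening: 0.0599
grip_force: 30.0
```

>>> {"api": "drive_tool", "payload": {
  "series": "0 0 0 0.002 0 0 0;0.6 0 0 0.002 0 0 0;1 0 0 0.002 0 0 0;1 0 0 0.002 0 0 0;1 0 0 0.06 0 0 0"
}}

```text
clock: 13.65
tool_pos: [0.5738, -0.0939, 0.0967]
tcp_rot: [[-0.997, 0.074, -0.007], [0.074, 0.997, 0.002], [0.007, 0.001, -1.0]]
wrist_force: [0.0, -0.2, 1.1]
opening: 0.0871
grip_force: 0.0
```

>>> {"api": "drive_tool", "payload": {
  "series": "1 0 0 0.06 0 0 0;1 0.015 0 0.12 0 0 0;1 0.03 0 0.16 0 0 0;1 0.03 0 0.16 0 0 0"
}}

```text
clock: 14.15
tool_pos: [0.6083, -0.0949, 0.2626]
tcp_rot: [[-0.997, 0.074, 0.006], [0.073, 0.997, -0.002], [-0.006, -0.001, -1.0]]
wrist_force: [-0.6, -0.4, -1.2]
opening: 0.0913
grip_force: 0.0
```

```bash
python3 - <<'E'
from h import *
s=manip.observe(); w=vision.snapshot('wrist'); sc=vision.snapshot('scene'); np.savez('s7.npz',**{k:s[k] for k in('tool_pos','tcp_rot')}); cv2.imwrite('pics/w7.png',w)
print(s['clock'],s['tool_pos'],s['tcp_rot'])
a=cv2.resize(w[0:250,150:400],None,fx=2,fy=2,interpolation=cv2.INTER_CUBIC); b=cv2.resize(sc[170:245,235:335],(300,225),interpolation=cv2.INTER_CUBIC)
c=np.zeros((500,800,3),np.uint8); c[:,:500]=a; c[:225,500:]=b; cv2.imwrite('pics/c7.png',c)
E
```

```text
14.15 [ 0.6083 -0.0949  0.2626] [[-0.9973  0.0735  0.0061]
 [ 0.0735  0.9973 -0.0015]
 [-0.0061 -0.0011 -1.    ]]
```

View pics/c7.png

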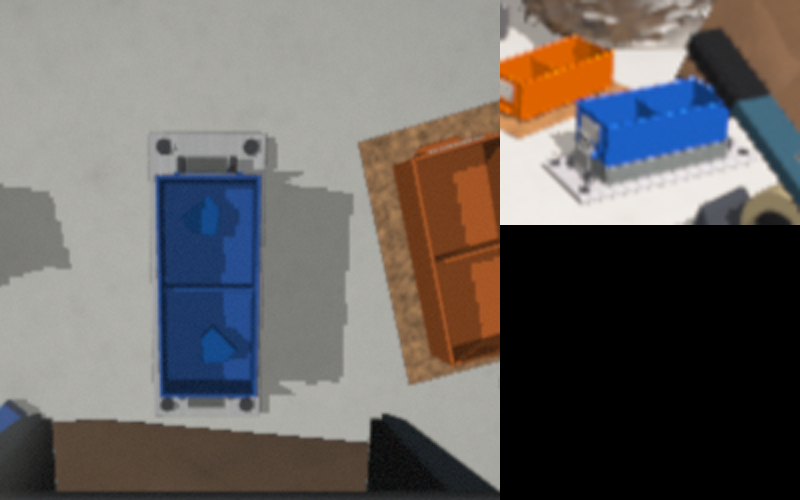

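The blue tray is in the dock with both pieces inside. To confirm it's seated, I'll press on the side rims with the half-open fingers. Contact should come at TCP z ≈ 0.067.

>>> {"api": "drive_tool", "payload": {
  "series": "0.5 -0.02 0.0006 -0.05 0 0 0;0.5 -0.033 0.0006 -0.1 0 0 0;0.5 -0.033 0.0006 -0.15 0 0 0;0.5 -0.033 0.0006 -0.18 0 0 0;0.5 -0.033 0.0006 -0.18 0 0 0"
}}

```text
clock: 14.88
tool_pos: [0.5704, -0.0933, 0.0765]
tcp_rot: [[-0.997, 0.074, -0.006], [0.074, 0.997, 0.002], [0.006, 0.001, -1.0]]
wrist_force: [-0.5, -0.1, 0.4]
opening: 0.0463
grip_force: 0.0
```

>>> {"api": "drive_tool", "payload": {
  "series": "0.5 0 0 -0.008 0 0 0;0.5 0 0 -0.012 0 0 0;0.5 0 0 -0.014 0 0 0;0.5 0 0 -0.016 0 0 0;0.5 0 0 -0.017 0 0 0"
}}

```text
clock: 15.5
tool_pos: [0.5738, -0.0941, 0.0665]
tcp_rot: [[-0.997, 0.074, 0.003], [0.074, 0.997, -0.001], [-0.003, -0.001, -1.0]]
wrist_force: [-21.6, 4.0, 78.8]
opening: 0.0456
grip_force: 39.4
```

Contact came at 0.0665, so the tray is fully seated. Back up and over to the orange tray.

>>> {"api": "drive_tool", "payload": {
  "series": "0.5 0 0 0.03 0 0 0;0.5 0 0 0.09 0 0 0;1 -0.003 0.05 0.13 0 0 0.1;1 -0.006 0.11 0.13 0 0 0.2;1 -0.01 0.166 0.13 0 0 0.279"
}}

```text
clock: 16.12
tool_pos: [0.5634, 0.0738, 0.1939]
tcp_rot: [[-0.978, -0.206, 0.003], [-0.206, 0.978, 0.0], [-0.003, -0.0, -1.0]]
wrist_force: [1.4, 0.6, -0.4]
opening: 0.0727
grip_force: 0.0
```

>>> {"api": "drive_tool", "payload": {
  "series": "1 0 0 0 0 0 0;1 0 0 0 0 0 0;1 0 0 0 0 0 0"
}}

```text
clock: 16.5
tool_pos: [0.5633, 0.071, 0.1926]
tcp_rot: [[-0.979, -0.202, 0.0], [-0.202, 0.979, -0.0], [-0.0, -0.0, -1.0]]
wrist_force: [-0.1, 0.2, 0.1]
opening: 0.0909
grip_force: 0.0
```

```bash
python3 - <<'E'
from h import *
s=manip.observe(); w=vision.snapshot('wrist'); cv2.imwrite('pics/w8.png',w)
print(s['clock'],s['tool_pos'],s['tcp_rot']); y=np.arctan2(-s['tcp_rot'][1,0],-s['tcp_rot'][0,0]); print(y, (np.array([.5641,.0716])-s['tool_pos'][:2]))
# grey tray from w5 (held blue) hidden; blue seated check from w7 by same rect
s7=dict(np.load('s7.npz')); w7=cv2.imread('pics/w7.png'); f=lambda P:np.array(P)/2+[150,0]-.25
Q=back(f([(155,176),(261,176),(257,397),(160,397)]),.067,'wrist',s7)[:,:2]; ax=(Q[2]+Q[3]-Q[0]-Q[1])/2; print('blue',Q.mean(0),np.linalg.norm(ax),np.arctan2(ax[1],ax[0]))
E
```

```text
16.5 [0.5633 0.071  0.1926] [[-0.9793 -0.2022  0.0003]
 [-0.2022  0.9793 -0.0002]
 [-0.0003 -0.0002 -1.    ]]
0.20361895377086495 [0.0008 0.0006]
blue [ 0.576  -0.0937] 0.12824426767989155 -0.07171150592939109
```

>>> {"api": "drive_tool", "payload": {
  "series": "1 0.0195 0.002 -0.0135 0 0 0;1 0.0195 0.002 -0.0135 0 0 0;1 0.0195 0.002 -0.0135 0 0 0"
}}

```text
clock: 16.92
tool_pos: [0.5822, 0.0735, 0.179]
tcp_rot: [[-0.979, -0.203, -0.001], [-0.203, 0.979, -0.0], [0.001, 0.0, -1.0]]
wrist_force: [0.0, -0.3, 1.0]
opening: 0.0914
grip_force: 0.0
```

```bash
cat > seg.py <<'E'
from h import *
def edges(m,z,s,half=None):
    """tray rim: centre, length, width from a silhouette mask in the rim plane; sides by percentile of extreme rows/cols, in tray frame of tool yaw"""
    R=s['tcp_rot'];u=-R[:2,0];v=np.array([-u[1],u[0]])
    ys,xs=np.where(m); P=back(np.c_[xs,ys],z,'wrist',s)[:,:2]-s['tool_pos'][:2]
    return P@u,P@v
E
python3 - <<'E'
from seg import *
s=manip.observe(); w=vision.snapshot('wrist'); cv2.imwrite('pics/w9.png',w); np.savez('s9.npz',**{k:s[k] for k in('tool_pos','tcp_rot')})
print(s['clock'],s['tool_pos'])
for n,st,z,hue in [('w4',dict(np.load('s4.npz')),.087,(105,130)),('w9',s,.049,(0,14))]:
    im=cv2.imread(f'pics/{n}.png'); h=cv2.cvtColor(im,cv2.COLOR_BGR2HSV); m=cv2.inRange(h,(hue[0],150,30),(hue[1],255,255)); m[250:]=0
    k,l,stt,c=cv2.connectedComponentsWithStats(m); i=max(range(1,k),key=lambda i:stt[i,4]-50*abs(c[i,0]-255)); m=l==i; print(n,stt[i],c[i])
    print(rect(m,z,'wrist',st)) 
    # near-rim/far-rim rows at columns off the end bar, and sides at mid rows
    x0,y0,ww,hh,_=stt[i]; cols=[int(x0+ww*f) for f in(.1,.13,.87,.9)]
    nr=np.array([(c_,np.where(m[:,c_])[0].min()-.5) for c_ in cols]); fr=np.array([(c_,np.where(m[:,c_])[0].max()+.5) for c_ in cols])
    rows=range(y0+20,y0+hh-20,5); L=np.array([(np.where(m[r])[0].min()-.5,r) for r in rows]); Rr=np.array([(np.where(m[r])[0].max()+.5,r) for r in rows])
    u=-st['tcp_rot'][:2,0]; v=np.array([-u[1],u[0]]); g=lambda p:back(p,z,'wrist',st)[:,:2]-st['tool_pos'][:2]
    a,b,c1,d=[np.median(q) for q in(g(nr)@u,g(fr)@u,g(L)@v,g(Rr)@v)]
    print('near',a,'far',b,'ctr_u',(a+b)/2,'L',c1,'R',d,'ctr_v',(c1+d)/2)
E
```

```text
16.925 [0.5822 0.0735 0.179 ]
w4 [ 227   97   63  131 7657] [257.889  161.8306]
(array([0.5381, 0.2527]), array([127.9041,  57.9527]), np.float32(0.22679472))
near -0.08293295227553865 far 0.04409015646312146 ctr_u -0.019421397906208594 L -0.0258770465314669 R 0.032065204531021595 ctr_v 0.003094078999777348
w9 [ 225  100   65  133 7993] [256.8903 166.0642]
(array([0.5657, 0.0724]), array([130.459 ,  59.9903]), np.float32(0.20536458))
near -0.08027204892629206 far 0.049367147920405724 ctr_u -0.015452450502943166 L -0.02765848285966022 R 0.032147383117615794 ctr_v 0.002244450128977787
```

>>> {"api": "drive_tool", "payload": {
  "series": "1 -0.008 0.06 -0.0026 0 0 0.022;1 -0.016 0.12 -0.0026 0 0 0.022;1 -0.0235 0.1808 -0.0026 0 0 0.022;1 -0.0235 0.1808 -0.0026 0 0 0.022;1 -0.0235 0.1808 -0.0026 0 0 0.022"
}}

```text
clock: 17.6
tool_pos: [0.5589, 0.2545, 0.1766]
tcp_rot: [[-0.974, -0.226, 0.0], [-0.226, 0.974, -0.0], [-0.0, -0.0, -1.0]]
wrist_force: [0.8, -0.4, 0.1]
opening: 0.0911
grip_force: 0.0
```

```bash
python3 - <<'E'
from seg import *
s=manip.observe(); w=vision.snapshot('wrist'); cv2.imwrite('pics/w10.png',w); np.savez('s10.npz',**{k:s[k] for k in('tool_pos','tcp_rot')})
print(s['clock'],s['tool_pos'],s['tcp_rot'][0], np.abs(s['joint_vel']).max())
# fit outline of rim (outer rectangle 128x58.5) to gradient in grey picture; calibrate on blue and orange
from scipy.ndimage import map_coordinates
from scipy.optimize import differential_evolution as de
def fit(n,st,z,g0):
    im=cv2.GaussianBlur(cv2.imread(f'pics/{n}.png'),(0,0),1).astype(float)
    G=np.max(np.hypot(cv2.Sobel(im,cv2.CV_64F,1,0),cv2.Sobel(im,cv2.CV_64F,0,1)),2); G=np.minimum(G,np.percentile(G[60:250],97))
    t=np.linspace(-1,1,60); tt=np.concatenate([np.linspace(-1,-.6,20),np.linspace(.6,1,20)])
    def cost(p):
        x,y,a,l,wd=p; c,sn=np.cos(a),np.sin(a)
        q=np.concatenate([np.c_[t*l,t*0+wd],np.c_[t*l,t*0-wd],np.c_[tt*0+l,tt*wd],np.c_[tt*0-l,tt*wd]])
        P=np.c_[x+c*q[:,0]-sn*q[:,1],y+sn*q[:,0]+c*q[:,1],np.full(len(q),z)]
        uv=proj(P,'wrist',st); return -map_coordinates(G,[uv[:,1],uv[:,0]],order=1).mean()
    d=.009
    r=de(cost,[(g0[0]-d,g0[0]+d),(g0[1]-d,g0[1]+d),(g0[2]-.05,g0[2]+.05),(.0635,.0655),(.029,.0305)],seed=1,popsize=20,tol=1e-6); print(n,r.x,r.fun)
fit('w4',dict(np.load('s4.npz')),.087,(.539,.253,.226))
fit('w9',dict(np.load('s9.npz')),.049,(.566,.072,.205))
fit('w10',s,.046,(.539,.253,.226))
E
```

```text
17.6 [0.5589 0.2545 0.1766] [-0.9742 -0.2258  0.0001] 0.027395518465284607Traceback (most recent call last):
  File "<stdin>", line 18, in <module>
  File "<stdin>", line 17, in fit
    return fun(*args, **kwargs)
    ret = solver.solve()
    next(self)
    ~~~~^^^^^^
    energy = self.func(parameters)
    return self.f(x, *self.args)
           ~~~~~~^^^^^^^^^^^^^^^
  File "<stdin>", line 15, in cost
  File "h.py", line 16, in proj
    K,T=cam(n,s); p=(np.atleast_2d(P)-T[:3,3])@T[:3,:3]; q=p@K.T; return q[:,:2]/q[:,2:]
        ~~~^^^^^
  File "h.py", line 5, in cam
    c=vision.camera_info(n); K=c['mtx']
ValueError: time passes only in moves, steps and waits
```

Too many `camera_info` calls, so I'll cache it.

```bash
sed -i "s/c=vision.camera_info(n)/c=info(n)/; s/^def cam/import functools\ninfo=functools.lru_cache(None)(vision.camera_info)\ndef cam/" h.py; python3 - <<'E'
from seg import *
from scipy.ndimage import map_coordinates
from scipy.optimize import differential_evolution as de
def fit(n,st,z,g0):
    im=cv2.GaussianBlur(cv2.imread(f'pics/{n}.png'),(0,0),1).astype(float)
    G=np.max(np.hypot(cv2.Sobel(im,cv2.CV_64F,1,0),cv2.Sobel(im,cv2.CV_64F,0,1)),2); G=np.minimum(G,np.percentile(G[60:250],97))
    t=np.linspace(-1,1,60); tt=np.concatenate([np.linspace(-1,-.6,20),np.linspace(.6,1,20)])
    def cost(p):
        x,y,a,l,wd=p; c,sn=np.cos(a),np.sin(a)
        q=np.concatenate([np.c_[t*l,t*0+wd],np.c_[t*l,t*0-wd],np.c_[tt*0+l,tt*wd],np.c_[tt*0-l,tt*wd]])
        P=np.c_[x+c*q[:,0]-sn*q[:,1],y+sn*q[:,0]+c*q[:,1],np.full(len(q),z)]
        uv=proj(P,'wrist',st); return -map_coordinates(G,[uv[:,1],uv[:,0]],order=1).mean()
    d=.009
    r=de(cost,[(g0[0]-d,g0[0]+d),(g0[1]-d,g0[1]+d),(g0[2]-.05,g0[2]+.05),(.0635,.0655),(.029,.0305)],seed=1,popsize=12,tol=1e-4,maxiter=150); print(n,r.x,r.fun,flush=True)
fit('w4',dict(np.load('s4.npz')),.087,(.539,.253,.226))
fit('w9',dict(np.load('s9.npz')),.049,(.566,.072,.205))
fit('w10',dict(np.load('s10.npz')),.046,(.539,.253,.226))
E
```

```text
w4 [0.5391 0.253  0.226  0.0641 0.0294] -199.58647388024718
w9 [0.5683 0.074  0.2051 0.0645 0.029 ] -150.09084876951056
w10 [0.5392 0.2532 0.2197 0.0641 0.029 ] -154.11694126857094
```

>>> {"api": "drive_tool", "payload": {
  "series": "1 0.002 -0.06 0 0 0 -0.02;1 0.005 -0.12 0 0 0 -0.02;1 0.0071 -0.1823 0 0 0 -0.02;1 0.0071 -0.1823 0 0 0 -0.02;1 0.0071 -0.1823 -0.05 0 0 -0.02"
}}

```text
clock: 18.27
tool_pos: [0.5689, 0.0709, 0.1287]
tcp_rot: [[-0.979, -0.203, 0.007], [-0.203, 0.979, 0.0], [-0.007, -0.001, -1.0]]
wrist_force: [1.4, 0.0, -1.1]
opening: 0.091
grip_force: 0.0
```

>>> {"api": "drive_tool", "payload": {
  "series": "1 0 0 -0.05 0 0 0;1 0 0 -0.09 0 0 0;1 0 0 -0.1036 0 0 0;1 0 0 -0.1036 0 0 0;1 0 0 -0.1036 0 0 0"
}}

```text
clock: 18.9
tool_pos: [0.5672, 0.0725, 0.0242]
tcp_rot: [[-0.979, -0.206, 0.002], [-0.206, 0.979, 0.0], [-0.002, -0.0, -1.0]]
wrist_force: [0.1, -0.5, 0.3]
opening: 0.0912
grip_force: 0.0
```

>>> {"api": "drive_tool", "payload": {
  "series": "0 0 0 0 0 0 0;0 0 0 0 0 0 0;0 0 0 0 0 0 0;0 0 0 0 0 0 0;0 0 0 0 0 0 0",
  "squeeze": 15
}}

```text
clock: 19.52
tool_pos: [0.5663, 0.0725, 0.0229]
tcp_rot: [[-0.979, -0.206, 0.0], [-0.206, 0.979, -0.0], [-0.0, -0.0, -1.0]]
wrist_force: [-1.2, -1.1, 5.9]
opening: 0.0599
grip_force: 15.0
```

>>> {"api": "drive_tool", "payload": {
  "series": "0 0 0 0.02 0 0 0;0 0 0 0.06 0 0 0;0 0 0 0.12 0 0 0;0 0 0 0.139 0 0 0;0 0 0 0.139 0 0 0"
}}

```text
clock: 20.15
tool_pos: [0.5669, 0.0726, 0.1628]
tcp_rot: [[-0.979, -0.206, 0.003], [-0.206, 0.979, 0.0], [-0.002, -0.0, -1.0]]
wrist_force: [0.4, -0.4, -1.2]
opening: 0.0601
grip_force: 15.0
```

```bash
python3 - <<'E'
from seg import *
s=manip.observe(); w=vision.snapshot('wrist'); cv2.imwrite('pics/w11.png',w); np.savez('s11.npz',**{k:s[k] for k in('tool_pos','tcp_rot')})
print(s['clock'],s['tool_pos'],s['opening'])
b=cv2.imread('pics/w5.png')
for n,im,hue in(('blue',b,(100,130)),('orange',w,(0,16))):
    m=cv2.inRange(cv2.cvtColor(im,cv2.COLOR_BGR2HSV),(hue[0],130,25),(hue[1],255,255))>0
    print(n,'near rows',[int(np.where(m[90:,c])[0].min())+90 for c in (198,202,206,210,214,218,240,255,270,292,296,300,304,308,312,316)])
    print('cols at 160',[np.where(m[r,170:350])[0][[0,-1]]+170 for r in(140,180)])
E
```

```text
20.15 [0.5669 0.0726 0.1628] 0.060130223590199934
blue near rows [121, 121, 120, 120, 120, 116, 109, 109, 110, 116, 120, 120, 120, 120, 121, 121]
cols at 160 [array([192, 319]), array([194, 317])]
orange near rows [122, 122, 122, 122, 118, 117, 109, 109, 109, 117, 117, 120, 122, 122, 122, 123]
cols at 160 [array([191, 318]), array([194, 316])]
```

>>> {"api": "drive_tool", "payload": {
  "series": "0 -0.008 0.05 0 0 0 0.018;0 -0.016 0.11 0 0 0 0.018;0 -0.0269 0.165 0 0 0 0.018;0 -0.0269 0.1804 -0.01 0 0 0.018;0 -0.0269 0.1804 -0.05 0 0 0.018"
}}

```text
clock: 20.82
tool_pos: [0.5398, 0.2543, 0.1109]
tcp_rot: [[-0.974, -0.225, 0.002], [-0.225, 0.974, 0.001], [-0.002, 0.0, -1.0]]
wrist_force: [1.1, -0.3, -2.4]
opening: 0.0602
grip_force: 15.0
```

>>> {"api": "drive_tool", "payload": {
  "series": "0 0 0 -0.03 0 0 0;0 0 0 -0.037 0 0 0;0 0 0 -0.037 0 0 0;0 0 0 -0.037 0 0 0"
}}

```text
clock: 21.32
tool_pos: [0.54, 0.2529, 0.0756]
tcp_rot: [[-0.975, -0.223, 0.001], [-0.223, 0.975, 0.0], [-0.001, 0.0, -1.0]]
wrist_force: [-0.2, 0.4, -1.0]
opening: 0.0598
grip_force: 15.0
```

>>> {"api": "drive_tool", "payload": {
  "series": "0 0 0 -0.006 0 0 0;0 0 0 -0.009 0 0 0;0 0 0 -0.011 0 0 0;0 0 0 -0.013 0 0 0;0 0 0 -0.0135 0 0 0"
}}

```text
clock: 21.95
tool_pos: [0.5393, 0.253, 0.0611]
tcp_rot: [[-0.975, -0.223, -0.0], [-0.223, 0.975, -0.0], [0.0, -0.0, -1.0]]
wrist_force: [0.3, -0.7, -0.9]
opening: 0.06
grip_force: 15.0
```

>>> {"api": "drive_tool", "payload": {
  "series": "0 0 0 -0.001 0 0 0;0 0 0 -0.001 0 0 0"
}}

```text
clock: 22.2
tool_pos: [0.5393, 0.253, 0.0608]
tcp_rot: [[-0.975, -0.223, 0.0], [-0.223, 0.975, 0.0], [-0.0, -0.0, -1.0]]
wrist_force: [-2.4, -0.8, 10.7]
opening: 0.0601
grip_force: 15.0
```

>>> {"api": "drive_tool", "payload": {
  "series": "0.6 0 0 0 0 0 0;1 0 0 0 0 0 0;1 0 0 0 0 0 0;1 0 0 0 0 0 0"
}}

```text
clock: 22.7
tool_pos: [0.5393, 0.253, 0.0601]
tcp_rot: [[-0.975, -0.223, -0.0], [-0.223, 0.975, -0.0], [0.0, -0.0, -1.0]]
wrist_force: [0.1, 0.3, -0.5]
opening: 0.0872
grip_force: 0.0
```

>>> {"api": "drive_tool", "payload": {
  "series": "1 0 0 0.04 0 0 0;1 0 0 0.1 0 0 0;1 0.01 0 0.15 0 0 0;1 0.0187 0.0013 0.157 0 0 0;1 0.0187 0.0013 0.157 0 0 0"
}}

```text
clock: 23.32
tool_pos: [0.5584, 0.2543, 0.217]
tcp_rot: [[-0.975, -0.223, 0.0], [-0.223, 0.975, 0.0], [-0.0, 0.0, -1.0]]
wrist_force: [-0.3, -0.5, -1.0]
opening: 0.091
grip_force: 0.0
```

```bash
python3 - <<'E'
from seg import *
s=manip.observe(); w=vision.snapshot('wrist'); cv2.imwrite('pics/w12.png',w)
print(s['clock'],s['tool_pos'],s['wrist_force'])
m=cv2.inRange(cv2.cvtColor(w,cv2.COLOR_BGR2HSV),(0,150,30),(14,255,255)); m[250:]=0; m[:,:200]=0; m[:,310:]=0
print(rect(m>0,.087,'wrist',s),'blue at the same place gave .5381 .2527, 127.9x58, .2268')
# top view: blue and orange in the top camera
t=vision.snapshot('top'); h=cv2.cvtColor(t,cv2.COLOR_BGR2HSV)
b=cv2.inRange(h,(105,150,40),(128,255,255)); b[:,:255]=0;b[:,315:]=0;b[:140]=0;b[225:]=0
print(rect(b>0,.067,'top'))
E
```

```text
23.325 [0.5584 0.2543 0.217 ] [-0.3456 -0.5154 -1.0142]
(array([0.5383, 0.2533]), array([128.7501,  58.3461]), np.float32(0.22612691)) blue at the same place gave .5381 .2527, 127.9x58, .2268
(array([ 0.5999, -0.0834]), array([50.793 , 30.8252]), np.float32(0.0023206472))
```

The orange tray bottomed at the expected height, and its measured position matches where the blue tray stood on the grey one. Handing in.

```bash
python3 -c "
from station import job
print(job.sign_off())"
```

```text
the job is handed in; nothing more can be done
None
```

I handed the job in at about 23 s of the 72 s limit, but the hand-in gave no verdict. By my measurements the blue tray is fully down in the dock with both pieces inside, and the orange tray is seated squarely on the grey tray. I judged the clips closed from the seated height and the pictures, and didn't re-measure the dispenser, pencil or pen at the end.

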